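# Press a jar lid home in the locking clamp and free it

### The job

Stand the jar with the raised lid on the clamp's base plate, gently against the two locating pins, and let go of it. Push the clamp's long handle down, without forcing it, until it snaps over centre and stays locked by itself with the pad pressing the lid fully home (do not press the lid by hand); then press the release lever beside the handle so that the jaw springs open and frees the jar, which stays standing at the pins. Leave the bottle, label roll and tin alone.

Things in the scene. Friction and masses are not known exactly. Their poses are not given: they have to be found in the camera images.
- clamp: Locking clamp's fixed base: plate 300 x 70 x 8 mm on the bench (x -190 to +110 mm of this frame) with a dark column (x -20 to 65, y +-29, to z 98 mm). Origin on the bench under the jaw pivot; x along the plate from the column towards the handle, y across towards the release paddle, z up. Jaw pivot at x 0, z 85 mm; handle pivot at x 48, z 60 mm; both y 0.
- seat (a point): Centre of the round seat on the plate's top face (x -140, y 0, z 8 mm of the clamp frame): where the jar's underside is centred when it touches both pins.
- pins: Two fixed upright steel pins, 8 mm diameter, 22 mm tall above the plate, standing on the column side of the seat, 28 mm from its centre, 34 degrees either side of the clamp's +x. The seat is open on the other sides. Origin and axes as clamp.
- handle: Moving handle: steel bar 8 wide, 12 mm high, reaching 140 mm from its pivot, with a black round sleeve (22 mm diameter) from 75 to 140 mm. Origin on the pivot, x along it outwards, y as the clamp's. Starts raised steeply on a light spring and is pushed down to near level. Its bend is set by hand, unmeasured, so the height at which it locks and stops differs by up to 21 mm either way at its end.
- handle_grip (a point): Centre of the sleeve, 110 mm from the handle pivot; x along the handle outwards. Feel for the lock: resistance here rises to 10 to 18 N, dead centre comes about 0.1 rad before the hard stop, there the force drops away and the handle snaps to its stop and stays. The soft sleeve gives about 1 mm per 7 N. More than 35 N harms it.
- release: Steel release lever, a see-saw: toe under the handle's root, paddle (28 x 30 x 6 mm) out to the clamp's +y. Hinge along the clamp's x, 62 mm from the paddle's centre; origin on the hinge, y towards the paddle. Pressing the paddle down 5 to 12 mm (2 to 6 N) lifts the handle back over centre; hard stop at 29 mm (0.50 rad); a spring returns it. More than 60 N harms it.
- paddle (a point): Centre of the paddle's top face (x 91, y 84, z 52 mm of the clamp frame). When the lever trips, handle and jaw spring up steeply in a fraction of a second: stay beside the handle, not over it.
- pad: Round rubber pad, 24 mm diameter, on a sprung spindle under the end of the steel jaw arm, 140 mm from the jaw pivot. Origin at the centre of its pressing face. With the handle up, the jaw stands nearly upright over the column (to about 0.235 m above the bench), leaving the seat free from above; locked, the pad presses the lid with about 19 N.
- jar_center (a point): The jar to be closed: round white cosmetic jar, 48 mm diameter, body 31 mm high, standing on the bench with a black lid; 0.14 kg. This point lies on its axis, 17 mm above its underside; z up. Grip it by the white body.
- jar: The same jar; origin at the centre of its underside.
- lid: The jar's black press-on lid, 47 mm diameter and 10 mm high. It starts 4.5 to 6 mm proud and slides down under about 7 N. Origin at the centre of its underside.
- lid_top (a point): Centre of the lid's top face: 44 mm above the jar's underside when home, about 50 mm when proud.
- bottle: Bystander: amber bottle with black cap, 48 mm diameter, 130 mm high; origin under its centre.
- roll: Bystander: standing paper label roll, 90 mm diameter, 60 mm high; origin under its centre.
- tin: Bystander: flat aluminium tin, 74 mm diameter, 27 mm high, origin under its centre.
Not all that is in view belongs to the job. Of the things that look like the jar, the middle-sized one is meant.

How it is judged:
On the way, in this order (a step that is already met when the one before it is completed fails the run):
1. the jar stands at the pins under the open jaw, let go, its lid still proud (horizontal distance between jar_center and seat below 0.004 m and angle between jar's own z axis and vertical below 0.08 rad and z of jar_center in the frame of seat below 0.02 m and contact force between the fingers and jar below 0.3 N and distance between lid_top and jar above 0.047 m and contact force between pad and jar below 0.5 N), for 0.2 s.
2. the clamp is locked by itself: its pad presses the lid home with nothing touching the handle (contact force between pad and jar above 12 N and contact force between each of the fingers, the arm and handle below 0.2 N and distance between lid_top and jar below 0.0455 m and horizontal distance between jar_center and seat below 0.005 m), for 0.3 s.
3. the release lever is pressed while the clamp is still locked (angle between release's own y axis and vertical above 1.6 rad and contact force between pad and jar above 8 N and contact force between the fingers and handle below 0.2 N).
At the end, for the whole second after the job is handed in: The lid is home (its top at most 45.5 mm above the jar's underside), the jar stands upright and at rest on the plate within 6 mm of the seat's centre, and the jaw has sprung open, its pad more than 50 mm from the lid (distance between lid_top and jar below 0.0455 m and horizontal distance between jar_center and seat below 0.006 m and angle between jar's own z axis and vertical below 0.08 rad and z of jar_center in the frame of seat below 0.02 m and linear speed of jar below 0.02 m/s and distance between pad and lid_top above 0.05 m and contact force between pad and jar below 0.1 N); the robot touches nothing.
It fails at once if the handle is pushed with more than 35 N (contact force between any of the fingers, the arm and handle above 35 N).
It fails at once if the release lever is pressed with more than 60 N (contact force between any of the fingers, the arm and release above 60 N).
It fails at once if the jar is pushed against the pins with more than 25 N (contact force between jar and pins above 25 N and contact force between pad and jar below 1 N).
It fails at once if the lid is pressed with the fingers (contact force between any of the fingers, the arm and lid above 9 N).
It fails at once if a bystander is moved (distance of any of bottle, roll, tin from where it was at the start of the episode above 0.015 m).
It also fails if it takes over 72 s, if anything falls off the work surface, if the arm or the gripper's body presses on something with over 40 N, if the wrist force passes 120 N, or if a joint passes its speed limit or range.

### The arm

A 7-joint arm with a two-finger parallel gripper is mounted at the origin on the work surface. World frame = base frame: x ahead of the robot, y to its left, z up, the work surface at z = 0. Lengths are in m, angles in rad, forces in N, time in s.
With the tool pointing down it reaches from about 0.4 to 0.85 m from the base axis. Payload 10.4 kg.
Tool frame: the origin (TCP) lies between the finger pads; the fingertips stand 11 mm ahead of it and the grasp point (between the pads) lies 8 mm behind it (tip_reach is the distance from the TCP to the fingertips, in m); z points along the fingers, y is the line along which they close (so a half turn about z gives the same grasp; the last joint's range is limited). The gripper opens to 85 mm and grips with 20 to 120 N. Pads are 22 mm wide; open, the fingers measure 114 mm over their backs; the gripper's body (76 mm by 85 mm) begins 54 mm behind the grasp point. The pads swing forward as they close: fully open they stand 13 mm farther back than shut.
Start: joints at [1.298, 0.332, -0.065, 1.46, 0.022, 1.35, -0.088], TCP at [0.155, -0.606, 0.242] pointing down, gripper open.
Joint ranges: [-2.6, 2.6], [-0.5, 2.12], [-1.47, 1.34], [0.16, 2.42], [-1.27, 4.41], [0.06, 2.06], [-2.6, 2.6]. Speed limits (rad/s): [2.22, 2.22, 2.79, 2.79, 3.14, 3.14, 3.14].

### API

Orientations are given as a unit quaternion [x, y, z, w].
In Python, from workcell import * gives the robot as it stands.
- The arm moves only by the shell command python3 -m inch 'ROWS' [OPENING] [FORCE]. ROWS is JSON, a list of rows, each an object with "slide": the shift along the world's x, y, z in m, a list of three; "yaw": the turn about the world's z in rad. A call has 1 to 20 rows; each row is the pose to reach, as a shift and turn from the pose commanded when the call began; what a row does not reach only later rows make up. A row lasts 1/12 s, in which the tool goes at most 41.7 mm and 7.16 degrees, less where a joint would pass 70% of its speed; a pose out of reach is approached as far as the arm can. A call with a gripper value outside its range is refused whole. OPENING is the closure in counts, from 0 (fully open) to 255 (shut), set as the call begins (- or left out, the last holds). The fingers move at their own pace and stop on an object; FORCE is the grip in N (left out, the last holds). Time passes only in rows, so rows that repeat a pose let the fingers close. It gives the time, the measured TCP pose, the force, the opening and the grip force at its end, in the units of the state.
- get_obs(): the state, without advancing time (a new reading comes with each control period).
- camera(name): name is "scene" or "top" or "wrist"; returns a dict with "frame" (384x512x3 uint8, red, green, blue), "fx", "fy", "cx", "cy" (pixels), "extrinsics" (4x4, takes a point from world to camera coordinates). Camera axes: x right, y down, z forward; pixel columns grow to the right and rows downward; lengths in m; the calibration is good to about 2 mm. A picture is of the moment at which its call begins. There is no depth.
- hand_in(): hands the job in; it is judged then, once.
The state is a dict: "clock": time; "joint_pos": joint angles; "joint_velocities": joint speeds; "tau": joint torques, N m; "position": TCP position; "ee_rot": TCP orientation; "ft_force": force on the tool from outside, world axes, zero at the start; "torque": the same for the moment, N m; "grip_width": opening from 0.0 (shut) to 1.0 (fully open); "grasp_force": force on a finger pad.
Only numpy, scipy, OpenCV 4.12 (cv2) and the standard library are available. Lean on these libraries where they do the work, as an engineer would, in place of code of your own. Each camera call takes 0.05 s, during which the arm holds its last target. There are 200 camera calls.

## Working session

There is one attempt and no reset: what is moved stays moved. The work goes in short steps, Python scripts to look and compute and a shell command to move; the robot and the scene stay as the last step left them, time stands still between calls to the robot, and variables do not carry over. Pictures are saved under pics/ and viewed, at most 10 in all, crops included, and the job is handed in when it is done.

```bash
ls; mkdir -p pics
python3 - <<'E'
from workcell import *
import cv2,numpy as np
o=get_obs();print({k:np.round(v,3) for k,v in o.items()})
for n in ["scene","top"]:
    c=camera(n);print(n,c["fx"],c["fy"],c["cx"],c["cy"]);print(np.round(c["extrinsics"],3))
    np.savez(f"{n}0.npz",**c)
    cv2.imwrite(f"pics/{n}0.png",cv2.resize(c["frame"][:,:,::-1],(800,600)))
E
```

```text
pics
{'clock': np.float64(0.0), 'joint_pos': array([ 1.298,  0.333, -0.065,  1.461,  0.022,  1.35 , -0.088]), 'joint_velocities': array([ 0.001,  0.001, -0.001,  0.001,  0.001,  0.   ,  0.   ]), 'tau': array([ 0.0000e+00, -6.2544e+01,  5.0000e-02, -3.9161e+01,  1.6000e-02,
        1.0000e-02,  0.0000e+00]), 'position': array([ 0.154, -0.605,  0.242]), 'ee_rot': array([ 0.992,  0.125, -0.   , -0.001]), 'ft_force': array([-0.62 ,  0.545,  0.105]), 'torque': array([ 0.047,  0.01 , -0.036]), 'grasp_force': np.float64(0.0), 'grip_width': np.float64(1.004)}
scene 461.93845560946244 461.93845560946244 260.0800575053377 198.68929101038955
[[-0.108  0.994  0.006  0.028]
 [ 0.633  0.073 -0.77  -0.272]
 [-0.766 -0.079 -0.638  1.574]
 [ 0.     0.     0.     1.   ]]
top 359.2454978720696 359.2454978720696 259.1301415133215 192.9407157675107
[[-0.015 -1.     0.008  0.043]
 [-0.981  0.013 -0.195  0.552]
 [ 0.195 -0.011 -0.981  0.949]
 [ 0.     0.     0.     1.   ]]
```

View pics/scene0.png

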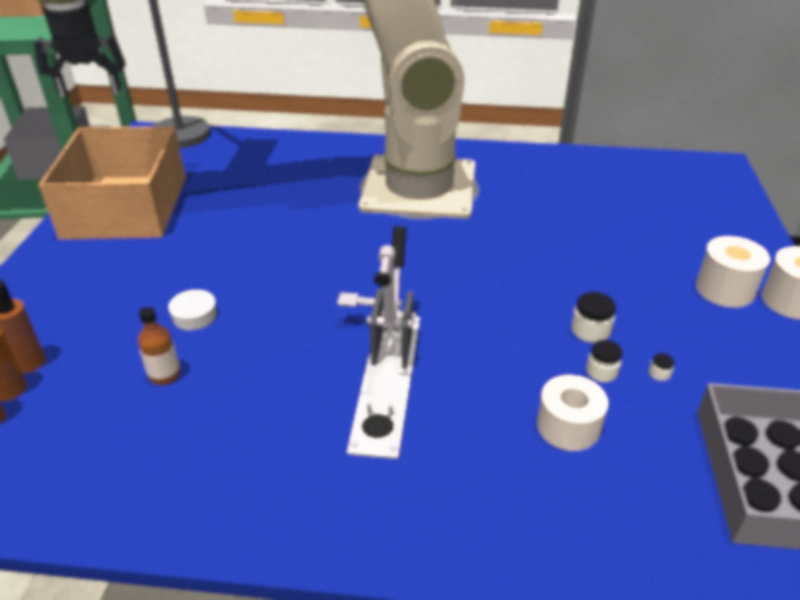

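View pics/top0.png

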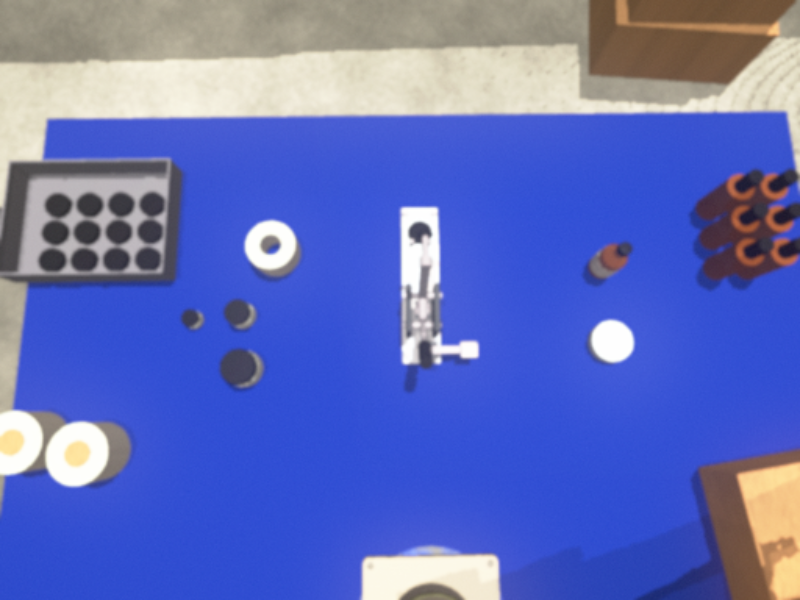

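The scene view shows the clamp at the centre with its handle pointing towards the robot, the paddle at (348,299) and the seat disc at (378,426). The middle jar is at (604,360), between the big jar (595,315), the small jar (661,367) and the roll (573,410). In the top view the middle jar's lid is at (240,314), the seat at (420,232) and the paddle at (469,349).

```bash
cat > h.py <<'E'
import numpy as np,cv2
def ld(n): return dict(np.load(n))
def plane(c,u,v,z):
    E=c["extrinsics"];R,t=E[:3,:3],E[:3,3];o=-R.T@t
    d=R.T@np.array([(u-c["cx"])/c["fx"],(v-c["cy"])/c["fy"],1]);return o+d*(z-o[2])/d[2]
def proj(c,p):
    q=c["extrinsics"][:3,:3]@p+c["extrinsics"][:3,3];return np.array([c["fx"]*q[0]/q[2]+c["cx"],c["fy"]*q[1]/q[2]+c["cy"]])
def blobs(m,amin=25):
    n,l,s,ce=cv2.connectedComponentsWithStats(m.astype(np.uint8));return [(s[i],ce[i],l==i) for i in range(1,n) if s[i][4]>=amin]
E
python3 - <<'E'
from h import *
for n in ["top0","scene0"]:
    c=ld(n+".npz");f=c["frame"].astype(int);r,g,b=f[...,0],f[...,1],f[...,2]
    mx=f.max(2)
    print(n,"dark")
    for s,ce,m in blobs((mx<75)):
        if 20<s[4]<1500: print(s,np.round(ce,1),"z.05:",np.round(plane(c,*ce,.05)[:2],4),"z.008:",np.round(plane(c,*ce,.008)[:2],4))
    print("nonblue")
    for s,ce,m in blobs(~((b>r+60)&(b>g+40))):
        if 20<s[4]<6000:
            cn=max(cv2.findContours(m.astype(np.uint8),0,1)[0],key=len); print(s,np.round(ce,1),"z0",np.round(plane(c,*ce,0)[:2],3))
    # plate: bright pixels region
    k=(slice(120,245),slice(230,320)) if n=="top0" else (slice(130,300),slice(200,290))
    cv2.imwrite(f"pics/{n}c.png",cv2.resize(c["frame"][k][:,:,::-1],None,fx=4 if n=="top0" else 3.5,fy=4 if n=="top0" else 3.5,interpolation=cv2.INTER_CUBIC))
a=cv2.imread("pics/top0c.png");b=cv2.imread("pics/scene0c.png");H=600
o=np.zeros((600,800,3),np.uint8);o[:a.shape[0],:a.shape[1]]=a;o[:b.shape[0],400:400+b.shape[1]]=b[:600];cv2.imwrite("pics/both.png",o)
E
```

```text
top0 dark
[471 110  17  13 128] [478.9 116.2] z.05: [ 0.7745 -0.6149] z.008: [ 0.7923 -0.6431]
[492 110  18  13 121] [500.5 115.7] z.05: [ 0.7754 -0.6793] z.008: [ 0.7932 -0.7101]
[447 119  18  21 183] [455.2 129.9] z.05: [ 0.7328 -0.5397] z.008: [ 0.7488 -0.5646]
[473 121  18  27 191] [482.7 135.5] z.05: [ 0.7149 -0.6183] z.008: [ 0.7302 -0.6466]
[ 30 125  15  14 157] [ 37.  131.2] z.05: [0.7435 0.6742] z.008: [0.76   0.7008]
[ 50 125  15  13 151] [ 57.1 131. ] z.05: [0.7435 0.6166] z.008: [0.7599 0.6408]
[ 70 125  15  13 146] [ 77.3 130.8] z.05: [0.7433 0.5585] z.008: [0.7597 0.5802]
[ 91 124  13  14 135] [ 97.2 130.5] z.05: [0.7436 0.5012] z.008: [0.76   0.5205]
[  0 129   7  44 100] [  2.4 154.3] z.05: [0.675  0.7648] z.008: [0.6885 0.7954]
[495 131  17  12 123] [503.7 136.8] z.05: [ 0.71  -0.679] z.008: [ 0.725  -0.7098]
[449 134  22  44 444] [459.6 158.3] z.05: [ 0.6468 -0.542 ] z.008: [ 0.6591 -0.567 ]
[ 28 142  15  14 161] [ 35.1 148.5] z.05: [0.691  0.6741] z.008: [0.7052 0.7008]
[ 48 142  15  14 158] [ 55.3 148.3] z.05: [0.6909 0.6166] z.008: [0.7051 0.6408]
[ 69 142  14  1
[... 2731 characters left out ...]
.6986 0.0054]
[464 267  35  60 935] [481.  297.6] z.05: [0.7473 0.4999] z.008: [0.7114 0.5215]
[491 270  21  57 590] [503.9 290.5] z.05: [0.7231 0.5513] z.008: [0.6859 0.5758]
nonblue
[ 216  145   53  149 3876] [246.3 229.8] z0 [ 0.553 -0.003]
[ 445  151   48   46 1650] [468.2 173.2] z0 [0.243 0.605]
[   0  180   30   91 1457] [ 10.  223.3] z0 [ 0.597 -0.597]
[108 185  31  26 640] [123.1 197.6] z0 [ 0.466 -0.349]
[ 344  187   54  102 2999] [372.3 243.6] z0 [0.566 0.306]
[ 88 197  28  50 892] [100.6 224.2] z0 [ 0.574 -0.37 ]
[415 227  16  17 213] [423.  234.9] z0 [0.521 0.433]
[ 447  246   65  105 5623] [483.3 294.6] z0 [0.695 0.533]
[   0  364  174   20 1852] [ 60.8 376.8] z0 [ 0.979 -0.289]
```

View pics/both.png

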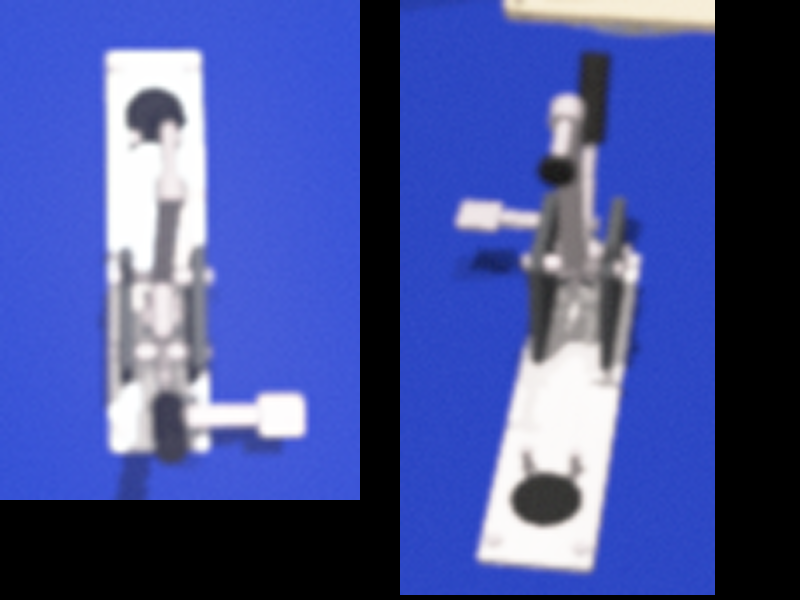

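The crops show the seat disc and both pins on the free plate half, with the jaw standing up over the column. The plate's far corners in the top crop are about (107,51) and (202,51). I'll refine the plate's axis, the seat, the paddle and the jar lid.

Run:
```python
from h import *
c=ld("top0.npz");f=c["frame"].astype(float)
r=f[...,0]  # red: blue bench low, white high
def edge(prof):  # subpixel half crossing
    lo,hi=prof.min(),prof.max();h=(lo+hi)/2;i=np.where((prof[:-1]<h)&(prof[1:]>=h))[0][0];return i+(h-prof[i])/(prof[i+1]-prof[i])
P=[];Q=[]
for v in range(137,176,2):
    P.append((edge(r[v,245:264])+245,v)); Q.append((290-edge(r[v,290:272:-1]),v))
T=[(u,edge(r[120:140,u])+120) for u in range(261,278,2)]
B=[(u,245-edge(r[245:222:-1,u])) for u in (259,262)]
w=lambda L,z=.008:np.array([plane(c,u,v,z)[:2] for u,v in L])
for n,L in (("left",P),("right",Q)):
    W=w(L);k=np.polyfit(W[:,0],W[:,1],1);print(n,"slope",k[0],"y at .6",np.polyval(k,.6),"resid",np.std(W[:,1]-np.polyval(k,W[:,0])))
W=w(T);k=np.polyfit(W[:,1],W[:,0],1);print("far edge x at y=0:",k[1],"slope",k[0]);print("near",w(B))
s=ld("scene0.npz")
print("paddle top view c",plane(c,230+281/4,120+415/4,.052),"scene",plane(s,200+80/3.5,130+215/3.5,.052))
print("top cam",-c["extrinsics"][:3,:3].T@c["extrinsics"][:3,3],"scene cam",-s["extrinsics"][:3,:3].T@s["extrinsics"][:3,3])
# jars lids in top view
f=c["frame"].astype(int)
m=(f.max(2)<100)&(f[...,2]<f[...,0]+35);m[:,:110]=0;m[:,170:]=0;m[:185]=0
for st,ce,_ in blobs(m,15): print("top lid",st,np.round(ce,1),plane(c,*ce,.05)[:2])
f=s["frame"].astype(int)
for x0,x1,y0,y1 in ((374,402,214,250),):
    sub=f[y0:y1,x0:x1]; nb=~((sub[...,2]>sub[...,0]+60)); print([(y0+i,np.where(a)[0].min()+x0,np.where(a)[0].max()+x0) for i,a in enumerate(nb) if a.any()])
# pred body rows
for z in (0,.04,.05): print(z,proj(s,np.array([.547,.337,z])))
```

```text
left slope -0.005695811361071719 y at .6 0.04276237580823031 resid 0.00019791056093830162
right slope 0.0007989307965131721 y at .6 -0.031155810905745655 resid 0.00036537972496369003
far edge x at y=0: 0.7488118285780728 slope 0.01256519695972476
near [[0.44511526 0.0371368 ]
 [0.44590447 0.02853954]]
paddle top view c [ 0.46457998 -0.07644993  0.052     ] scene [ 0.47225251 -0.07324288  0.052     ]
top cam [0.35697006 0.04664637 1.03819128] scene cam [1.38153339 0.11686915 0.79359549]
top lid [145 193  15  14 160] [151.7 199.6] [0.53818551 0.33525776]
top lid [117 199  10   9  61] [121.6 203.2] [0.52908403 0.41809507]
top lid [142 225  22  20 357] [152.4 234.6] [0.44070825 0.32912791]
[(214, np.int64(374), np.int64(390)), (215, np.int64(374), np.int64(389)), (216, np.int64(374), np.int64(388)), (217, np.int64(374), np.int64(388)), (218, np.int64(374), np.int64(390)), (219, np.int64(378), np.int64(392)), (220, np.int64(380), np.int64(394)), (221, np.int64(380), np.int64(395)), (222, np.int64(379), np.int64(396)), (223, np.int64(379), np.int64(396)), (224, np.int64(379), np.int64(397)
[... 323 characters left out ...]
int64(396)), (234, np.int64(375), np.int64(396)), (235, np.int64(375), np.int64(396)), (236, np.int64(375), np.int64(395)), (237, np.int64(375), np.int64(395)), (238, np.int64(376), np.int64(395)), (239, np.int64(376), np.int64(395)), (240, np.int64(377), np.int64(394)), (241, np.int64(374), np.int64(393)), (242, np.int64(374), np.int64(393)), (243, np.int64(374), np.int64(391)), (244, np.int64(374), np.int64(388)), (245, np.int64(374), np.int64(381)), (246, np.int64(374), np.int64(382)), (247, np.int64(374), np.int64(383)), (248, np.int64(374), np.int64(384)), (249, np.int64(374), np.int64(385))]
0 [384.57412528 239.17917528]
0.04 [387.55511086 227.20584892]
0.05 [388.32203187 224.12545977]
```

```bash
python3 -m inch '[{"slide":[0.04,0.04,0.04],"yaw":-0.1},{"slide":[0.246,0.255,0.178],"yaw":-0.25},{"slide":[0.246,0.255,0.178],"yaw":-0.25},{"slide":[0.246,0.255,0.178],"yaw":-0.25},{"slide":[0.246,0.255,0.178],"yaw":-0.25},{"slide":[0.246,0.255,0.178],"yaw":-0.25},{"slide":[0.246,0.255,0.178],"yaw":-0.25},{"slide":[0.246,0.255,0.178],"yaw":-0.25},{"slide":[0.246,0.255,0.178],"yaw":-0.25},{"slide":[0.246,0.255,0.178],"yaw":-0.25},{"slide":[0.336,0.605,0.178],"yaw":-0.25},{"slide":[0.336,0.605,0.178],"yaw":-0.25},{"slide":[0.336,0.605,0.178],"yaw":-0.25},{"slide":[0.336,0.605,0.178],"yaw":-0.25},{"slide":[0.336,0.605,0.178],"yaw":-0.25},{"slide":[0.336,0.605,0.178],"yaw":-0.25},{"slide":[0.336,0.605,0.178],"yaw":-0.25},{"slide":[0.336,0.605,0.178],"yaw":-0.25},{"slide":[0.336,0.605,0.178],"yaw":-0.25},{"slide":[0.336,0.605,0.178],"yaw":-0.25}]'
```

```text
clock: 1.77
position: [0.4907, 0.0064, 0.4202]
ee_rot: [1.0, 0.005, 0.0, -0.001]
ft_force: [-0.5, 0.2, 0.8]
grip_width: 1.002
grasp_force: 0.0
```

```bash
python3 -m inch '[{"slide":[0.048,0.336,-0.22],"yaw":0},{"slide":[0.048,0.336,-0.22],"yaw":0},{"slide":[0.048,0.336,-0.22],"yaw":0},{"slide":[0.048,0.336,-0.22],"yaw":0},{"slide":[0.048,0.336,-0.22],"yaw":0},{"slide":[0.048,0.336,-0.22],"yaw":0},{"slide":[0.048,0.336,-0.22],"yaw":0},{"slide":[0.048,0.336,-0.22],"yaw":0},{"slide":[0.048,0.336,-0.22],"yaw":0},{"slide":[0.048,0.336,-0.22],"yaw":0},{"slide":[0.048,0.336,-0.22],"yaw":0},{"slide":[0.048,0.336,-0.22],"yaw":0}]'
python3 - <<'E'
from workcell import *
from h import *
c=camera("wrist");np.savez("w1.npz",**c);f=c["frame"].astype(int)
for st,ce,m in blobs((f.max(2)<75),60):
    print(st,np.round(ce,1),np.round(plane(c,*ce,.05),4))
print(-c["extrinsics"][:3,:3].T@c["extrinsics"][:3,3])
cv2.imwrite("pics/w1.png",c["frame"][:,:,::-1])
E
```

```text
clock: 2.77
position: [0.5373, 0.3364, 0.1985]
ee_rot: [1.0, 0.001, -0.002, 0.0]
ft_force: [0.8, -1.1, 0.5]
grip_width: 0.998
grasp_force: 0.0
[   0    0   52   43 1830] [26.2 19.2] [0.6919 0.5497 0.05  ]
[  59    0   46   44 1630] [82.4 19.3] [0.6919 0.4988 0.05  ]
[  13   52   50   45 1741] [37.5 74. ] [0.646 0.55  0.05 ]
[  69   52   44   46 1497] [90.6 74.3] [0.6459 0.4994 0.05  ]
[  0  62   9  34 219] [ 3.2 79.3] [0.6412 0.584  0.05  ]
[238 160  42  38 606] [259.  181.4] [0.5409 0.3384 0.05  ]
[501 172  11  43 247] [507.8 197.7] [0.5231 0.0679 0.05  ]
[    0   239   512   145 39568] [257.5 335.5] [0.3387 0.3402 0.05  ]
[ 240  239   53   52 2141] [265.8 264.8] [0.4405 0.3304 0.05  ]
[0.60904971 0.33759568 0.32991542]
```

View pics/w1.png

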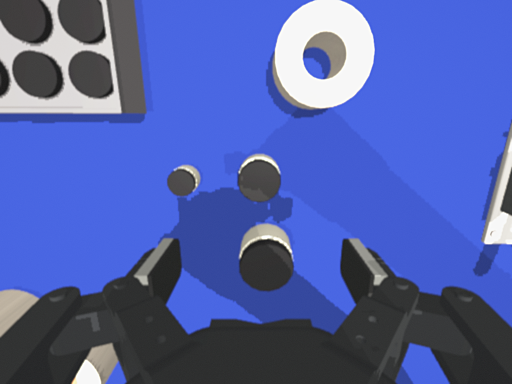

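The wrist view shows the middle jar's lid at (259,180), the big one at (266,264), the small one at (183,181) and the roll at (325,53). I'll check the sizes with rays before grasping.

Run:
```python
from h import *
c=ld("w1.npz");print(c["fx"],c["cx"],c["cy"],np.round(c["extrinsics"],3))
X=lambda u,v,z:np.round(plane(c,u,v,z)[:2],4)
f=c["frame"].astype(int)
for n,v,a,b in (("mid",180,225,295),("big",265,225,305),("small",182,160,205),("roll",53,262,390)):
    print(n,[(i+a,tuple(int(x) for x in f[v,i+a])) for i in range(0,b-a,3 if n!="small" else 2)])
for n,v,a,b,z in (("mid",180,238,281,.05),("big",265,239,293,.05),("big.07",265,239,293,.07),("roll",53,275,374,.06),("small",182,167,195,.03)):
    print(n,X(a,v,z),X(b,v,z),np.linalg.norm(X(a,v,z)-X(b,v,z)))
t=ld("top0.npz")["frame"];cv2.imwrite("pics/j.png",cv2.resize(np.hstack([t[180:260,100:180],ld("scene0.npz")["frame"][175:255,360:440]])[:,:,::-1],(800,400),interpolation=cv2.INTER_NEAREST))
```

```text
269.92520802188784 260.3971714977307 193.86589856346316 [[ 0.002 -1.     0.002  0.336]
 [-0.96  -0.001  0.281  0.492]
 [-0.281 -0.002 -0.96   0.489]
 [ 0.     0.     0.     1.   ]]
mid [(225, (74, 103, 228)), (228, (74, 102, 227)), (231, (74, 103, 228)), (234, (74, 103, 228)), (237, (55, 73, 163)), (240, (74, 71, 70)), (243, (74, 72, 71)), (246, (72, 70, 71)), (249, (73, 70, 71)), (252, (75, 72, 73)), (255, (73, 70, 71)), (258, (74, 71, 71)), (261, (74, 72, 71)), (264, (74, 71, 71)), (267, (75, 72, 73)), (270, (75, 72, 73)), (273, (75, 71, 73)), (276, (75, 72, 72)), (279, (69, 65, 67)), (282, (67, 94, 216)), (285, (67, 92, 211)), (288, (67, 92, 210)), (291, (67, 93, 211)), (294, (67, 92, 211))]
big [(225, (54, 73, 159)), (228, (53, 72, 158)), (231, (54, 73, 159)), (234, (54, 73, 159)), (237, (54, 74, 161)), (240, (47, 47, 46)), (243, (50, 49, 49)), (246, (50, 48, 49)), (249, (52, 51, 50)), (252, (49, 48, 48)), (255, (51, 49, 49)), (258, (51, 49, 49)), (261, (51, 50, 50)), (264, (51, 50, 49)), (267, (52, 50, 50)), (270, (50, 48, 47)), (273, (50, 50, 49)), (276, (49, 48, 49)), (279, (4
[... 1294 characters left out ...]
 138, 124)), (340, (145, 138, 124)), (343, (144, 136, 123)), (346, (233, 228, 207)), (349, (247, 247, 247)), (352, (247, 247, 247)), (355, (247, 247, 247)), (358, (247, 247, 247)), (361, (247, 247, 247)), (364, (247, 247, 247)), (367, (247, 247, 247)), (370, (247, 247, 247)), (373, (255, 255, 248)), (376, (69, 99, 226)), (379, (73, 101, 226)), (382, (73, 101, 226)), (385, (75, 103, 226)), (388, (74, 103, 227))]
mid [0.5424 0.3608] [0.5425 0.315 ] 0.045800109170175574
big [0.4403 0.3618] [0.4403 0.2985] 0.06330000000000002
big.07 [0.4523 0.36  ] [0.4524 0.3013] 0.05870008517881381
roll [0.6627 0.324 ] [0.6629 0.2345] 0.0895002234634082
small [0.5352 0.4436] [0.5352 0.4116] 0.03199999999999997
```

View pics/j.png

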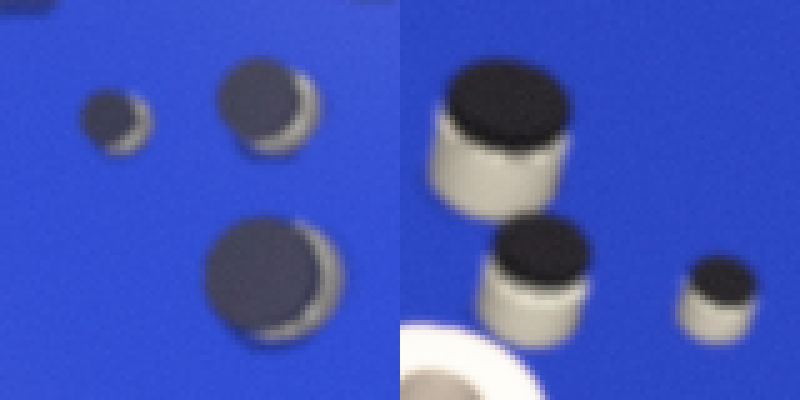

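The middle jar measures about 46–47 mm across its lid, which matches, and its lid is clearly proud. Its centre is at about (0.540, 0.3375). Descending now.

```bash
python3 -c "
import workcell;print([x for x in dir(workcell) if x[0]!='_']);print(getattr(workcell,'tip_reach',None))"
python3 -m inch '[{"slide":[0.002,0.0015,-0.04]},{"slide":[0.002,0.0015,-0.08]},{"slide":[0.002,0.0015,-0.12]},{"slide":[0.002,0.0015,-0.15]},{"slide":[0.002,0.0015,-0.165]},{"slide":[0.002,0.0015,-0.175]},{"slide":[0.002,0.0015,-0.184]},{"slide":[0.002,0.0015,-0.184]},{"slide":[0.002,0.0015,-0.184]}]' 0 20
python3 - <<'E'
from workcell import *
from h import *
c=camera("wrist");np.savez("w2.npz",**c)
cv2.imwrite("pics/w2.png",c["frame"][:,:,::-1])
E
```

```text
['MotionError', 'camera', 'get_obs', 'hand_in', 'tip_reach']
0.011invalid input
```

View pics/w2.png

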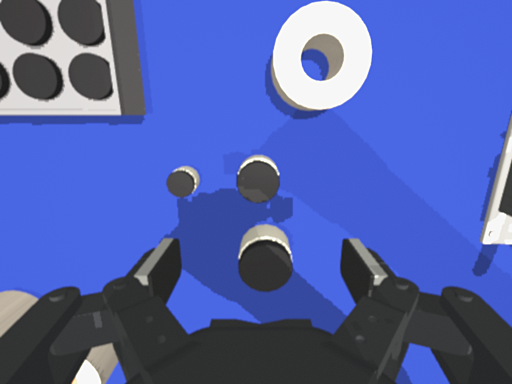

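That move was refused because the rows have no yaw, and the view is unchanged. Resending with yaw.

```bash
python3 -m inch '[{"slide":[0.002,0.0015,-0.04],"yaw":0},{"slide":[0.002,0.0015,-0.08],"yaw":0},{"slide":[0.002,0.0015,-0.12],"yaw":0},{"slide":[0.002,0.0015,-0.15],"yaw":0},{"slide":[0.002,0.0015,-0.165],"yaw":0},{"slide":[0.002,0.0015,-0.175],"yaw":0},{"slide":[0.002,0.0015,-0.184],"yaw":0},{"slide":[0.002,0.0015,-0.184],"yaw":0},{"slide":[0.002,0.0015,-0.184],"yaw":0}]' 0 20
```

```text
clock: 3.62
position: [0.5414, 0.3372, 0.0178]
ee_rot: [1.0, -0.0, 0.001, -0.0]
ft_force: [0.3, -0.1, 0.5]
grip_width: 0.999
grasp_force: 0.0
```

```bash
python3 -m inch '[{"slide":[0,0,-0.003],"yaw":0},{"slide":[0,0,-0.003],"yaw":0},{"slide":[0,0,-0.003],"yaw":0},{"slide":[0,0,-0.003],"yaw":0},{"slide":[0,0,-0.003],"yaw":0},{"slide":[0,0,-0.003],"yaw":0},{"slide":[0,0,-0.003],"yaw":0},{"slide":[0,0,-0.003],"yaw":0},{"slide":[0,0,-0.003],"yaw":0},{"slide":[0,0,-0.003],"yaw":0},{"slide":[0,0,-0.003],"yaw":0},{"slide":[0,0,-0.003],"yaw":0}]' 255 25
```

```text
clock: 4.62
position: [0.541, 0.3372, 0.0142]
ee_rot: [1.0, -0.0, 0.001, -0.0]
ft_force: [-0.4, -0.9, 6.8]
grip_width: 0.551
grasp_force: 25.9
```

```bash
python3 -m inch '[{"slide":[0,0,0.01],"yaw":0},{"slide":[0,0,0.03],"yaw":0},{"slide":[0,0,0.06],"yaw":0},{"slide":[0,0,0.09],"yaw":0},{"slide":[0,0,0.12],"yaw":0},{"slide":[0,0,0.12],"yaw":0},{"slide":[0,0,0.12],"yaw":0}]'
python3 - <<'E'
from workcell import *
from h import *
o=get_obs();p=o["position"];print(p,o["ft_force"])
c=camera("wrist");np.savez("w3.npz",**c);f=c["frame"].astype(int)
for st,ce,m in blobs(f.max(2)<90,200): print(st,ce)
cv2.imwrite("pics/w3.png",c["frame"][:,:,::-1])
for d in (.03,.035,.04): print(d,proj(c,p+[0,0,d]), proj(c,p+[.0235,0,d]),proj(c,p-[.0235,0,-d]))
E
```

```text
clock: 5.2
position: [0.5412, 0.3375, 0.1356]
ee_rot: [1.0, -0.0, 0.002, -0.001]
ft_force: [-0.2, -0.1, -2.3]
grip_width: 0.552
grasp_force: 26.4
[0.54119522 0.33752849 0.13555276] [-0.24325609 -0.08495972 -2.26838822]
[   7    0   53   33 1272] [36.54795597 13.88915094]
[  62    0   60  119 4956] [92.37308313 57.85996772]
[  21   40   51   61 2298] [46.61575283 69.83463882]
[  0  49  19  52 696] [ 7.06609195 76.26005747]
[296 104  45  18 426] [314.70187793 114.91314554]
[147 187  35  33 927] [164.0377562  203.28694714]
[    0   229   512   155 49281] [258.82877783 324.38946044]
0.03 [262.08544108 286.22286729] [262.14479342 236.62180993] [262.03228176 330.64839077]
0.035 [262.15342465 293.46281218] [262.21960514 242.05558687] [262.09442852 339.2894248 ]
0.04 [262.22747319 301.34864851] [262.30151663 248.00503979] [262.16180593 348.65774117]
```

View pics/w3.png

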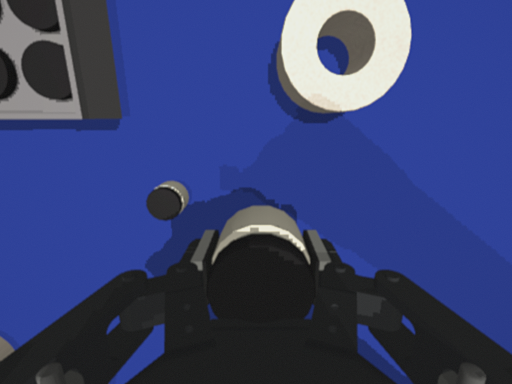

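The jar is held upright between the pads, with its rim at row ~233 where a centred jar should appear, so its offset is near 0. Carrying it to above the seat, about 13 mm outward of it.

```bash
python3 -m inch '[{"slide":[0.006,-0.012,0],"yaw":0},{"slide":[0.018,-0.035,0],"yaw":0},{"slide":[0.03,-0.058,0],"yaw":0},{"slide":[0.042,-0.081,0],"yaw":0},{"slide":[0.055,-0.106,0],"yaw":0},{"slide":[0.068,-0.131,0],"yaw":0},{"slide":[0.081,-0.156,0],"yaw":0},{"slide":[0.094,-0.181,0],"yaw":0},{"slide":[0.107,-0.206,0],"yaw":0},{"slide":[0.12,-0.231,0],"yaw":0},{"slide":[0.133,-0.256,0],"yaw":0},{"slide":[0.146,-0.281,0],"yaw":0},{"slide":[0.157,-0.302,0],"yaw":0},{"slide":[0.166,-0.32,0],"yaw":0},{"slide":[0.172,-0.332,0],"yaw":0},{"slide":[0.172,-0.332,0],"yaw":0},{"slide":[0.172,-0.332,0],"yaw":0}]'
python3 - <<'E'
from workcell import *
from h import *
o=get_obs();p=o["position"];print(p,o["ft_force"])
c=camera("scene");np.savez("s4.npz",**c)
k=c["frame"][90:310,150:370]
d=camera("wrist");np.savez("w4.npz",**d)
o=np.zeros((400,800,3),np.uint8);o[:,:400]=cv2.resize(k,(400,400),interpolation=cv2.INTER_CUBIC);o[:300,400:]=cv2.resize(d["frame"],(400,300))
cv2.imwrite("pics/s4.png",o[:,:,::-1])
E
```

```text
clock: 6.67
position: [0.712, 0.0042, 0.1321]
ee_rot: [1.0, -0.001, -0.001, -0.0]
ft_force: [-1.0, 1.0, -1.6]
grip_width: 0.548
grasp_force: 26.3
[0.71200045 0.00424927 0.13208494] [-1.03701384  1.02031908 -1.6162502 ]
```

View pics/s4.png

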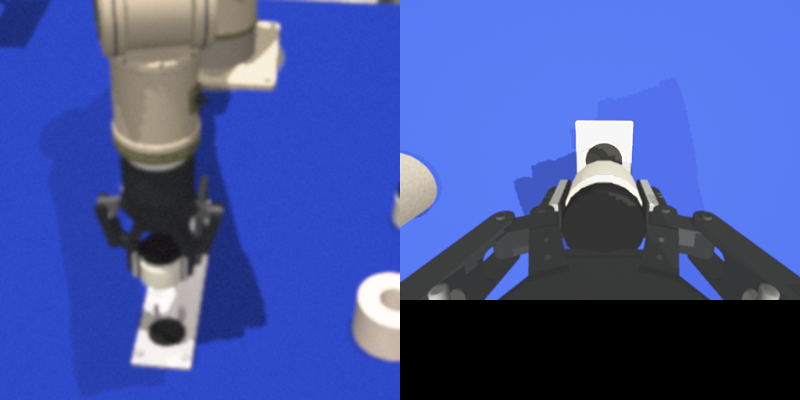

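The scene crop shows the jar over the plate's free end, ahead of the pins, with the arm above the clamp clear. In the wrist view the seat disc is right ahead of the jar. Lowering in stages while watching the force.

```bash
python3 -m inch '[{"slide":[0,0.001,-0.015],"yaw":0},{"slide":[0,0.001,-0.03],"yaw":0},{"slide":[0,0.001,-0.045],"yaw":0},{"slide":[0,0.001,-0.06],"yaw":0},{"slide":[0,0.001,-0.06],"yaw":0}]'
python3 -c "
from workcell import *;o=get_obs();print(o['tau'].round(1),o['joint_pos'].round(3))"
python3 -m inch '[{"slide":[0,0,-0.01],"yaw":0},{"slide":[0,0,-0.02],"yaw":0},{"slide":[0,0,-0.03],"yaw":0},{"slide":[0,0,-0.04],"yaw":0},{"slide":[0,0,-0.046],"yaw":0},{"slide":[0,0,-0.046],"yaw":0},{"slide":[0,0,-0.046],"yaw":0}]'
python3 -c "
from workcell import *;o=get_obs();print(o['tau'].round(1),o['joint_pos'].round(3))"
```

```text
clock: 7.18
position: [0.7101, 0.0057, 0.0681]
ee_rot: [1.0, 0.0, -0.003, 0.0]
ft_force: [-0.6, 0.4, -1.9]
grip_width: 0.553
grasp_force: 26.3
[ -0.8 -83.7 -15.5 -37.1   0.2  -0.8  -0.1] [ 0.332  0.736 -0.622  1.35   0.433  1.198 -1.897]
clock: 7.77
position: [0.7124, 0.0059, 0.0271]
ee_rot: [1.0, -0.0, -0.0, -0.0]
ft_force: [0.2, 0.4, -2.0]
grip_width: 0.552
grasp_force: 26.3
[  0.  -79.3 -14.1 -32.4   0.   -0.   -0. ] [ 0.324  0.779 -0.606  1.373  0.458  1.131 -1.912]
```

```bash
python3 -m inch '[{"slide":[0,0,-0.002],"yaw":0},{"slide":[0,0,-0.004],"yaw":0},{"slide":[0,0,-0.005],"yaw":0},{"slide":[0,0,-0.005],"yaw":0},{"slide":[0,0,-0.005],"yaw":0}]'
python3 -m inch '[{"slide":[0,0,-0.001],"yaw":0},{"slide":[0,0,-0.001],"yaw":0},{"slide":[0,0,-0.001],"yaw":0}]'
python3 -c "
from workcell import *
from h import *
c=camera('scene');np.savez('s5.npz',**c)"
```

```text
clock: 8.18
position: [0.7126, 0.0059, 0.0225]
ee_rot: [1.0, -0.0, 0.0, 0.0]
ft_force: [-1.0, 0.4, -0.5]
grip_width: 0.551
grasp_force: 26.4
clock: 8.43
position: [0.7127, 0.0059, 0.0223]
ee_rot: [1.0, -0.0, 0.0, 0.0]
ft_force: [-4.2, -0.4, 5.1]
grip_width: 0.55
grasp_force: 26.9
```

```bash
python3 -m inch '[{"slide":[-0.002,0,0.0005],"yaw":0},{"slide":[-0.004,0,0.0005],"yaw":0},{"slide":[-0.006,0,0.0005],"yaw":0},{"slide":[-0.008,0,0.0005],"yaw":0},{"slide":[-0.009,0,0.0005],"yaw":0},{"slide":[-0.009,0,0.0005],"yaw":0}]'
python3 -m inch '[{"slide":[-0.001,0,0],"yaw":0},{"slide":[-0.0015,0,0],"yaw":0},{"slide":[-0.0015,0,0],"yaw":0}]'
python3 -m inch '[{"slide":[-0.001,0,0],"yaw":0},{"slide":[-0.0015,0,0],"yaw":0},{"slide":[-0.0015,0,0],"yaw":0}]'
```

```text
clock: 8.98
position: [0.7036, 0.0059, 0.0223]
ee_rot: [1.0, -0.0, 0.0, 0.0]
ft_force: [0.5, -0.2, 4.1]
grip_width: 0.548
grasp_force: 26.8
clock: 9.23
position: [0.7024, 0.0059, 0.0223]
ee_rot: [1.0, -0.0, 0.001, 0.0]
ft_force: [2.6, -0.2, 5.6]
grip_width: 0.552
grasp_force: 26.9
clock: 9.48
position: [0.7009, 0.0059, 0.0223]
ee_rot: [1.0, -0.0, 0.001, 0.0]
ft_force: [3.0, 0.4, 6.0]
grip_width: 0.554
grasp_force: 26.9
```

```bash
for i in 1 2; do python3 -m inch '[{"slide":[-0.0005,0,0],"yaw":0},{"slide":[-0.001,0,0],"yaw":0},{"slide":[-0.001,0,0],"yaw":0}]' | grep -E "pos|ft"; done
```

```text
position: [0.7, 0.0059, 0.0223]
ft_force: [3.4, 0.8, 5.1]
position: [0.699, 0.0059, 0.0223]
ft_force: [3.0, 0.2, 6.0]
```

```bash
for i in 1; do python3 -m inch '[{"slide":[-0.0005,0,0],"yaw":0},{"slide":[-0.001,0,0],"yaw":0},{"slide":[-0.001,0,0],"yaw":0}]' | grep -E "pos|ft"; done
python3 - <<'E'
from workcell import *
from h import *
c=camera("scene");np.savez("s6.npz",**c)
f=c["frame"].astype(int);p=proj(c,np.array([.6985,.0055,.058]));print(p, proj(c,np.array([.7225,.0055,.008])))
u,v=int(p[0]),int(p[1])
for y in range(v-14,v+34): print(y,f[y,u],end=" ")
E
```

```text
position: [0.698, 0.0059, 0.0223]
ft_force: [3.0, 0.3, 6.4]
[240.91960866 256.74836542] [239.85927274 280.43092068]
242 [33 34 39] 243 [33 34 37] 244 [32 33 37] 245 [34 34 37] 246 [34 36 38] 247 [35 35 36] 248 [30 31 35] 249 [34 32 38] 250 [35 37 38] 251 [34 30 34] 252 [27 28 31] 253 [24 24 25] 254 [22 19 23] 255 [19 20 22] 256 [25 22 24] 257 [23 19 22] 258 [25 23 27] 259 [21 17 19] 260 [22 21 24] 261 [18 17 21] 262 [23 21 23] 263 [22 19 26] 264 [28 27 28] 265 [27 29 29] 266 [31 31 31] 267 [60 59 56] 268 [118 115 106] 269 [184 179 164] 270 [225 221 203] 271 [226 220 202] 272 [216 207 190] 273 [201 193 176] 274 [199 191 174] 275 [196 189 172] 276 [194 187 171] 277 [193 186 169] 278 [191 183 169] 279 [184 177 163] 280 [190 181 175] 281 [223 218 214] 282 [238 234 232] 283 [241 237 236] 284 [242 238 236] 285 [242 238 236] 286 [243 238 237] 287 [242 237 236] 288 [242 238 236] 289 [238 234 232]
```

```bash
for i in 1 2; do python3 -m inch '[{"slide":[-0.0005,0,0],"yaw":0},{"slide":[-0.0007,0,0],"yaw":0},{"slide":[-0.0007,0,0],"yaw":0}]' | grep -E "pos|ft"; done
```

```text
position: [0.6974, 0.006, 0.0222]
ft_force: [4.1, 0.2, 4.7]
position: [0.6973, 0.0059, 0.0223]
ft_force: [8.9, 0.9, 3.7]
```

The force rises to 9 N at x = 0.6973 with almost none sideways, so the jar is at both pins. Letting go and rising.

```bash
python3 -m inch '[{"slide":[0.0005,0,0],"yaw":0},{"slide":[0.0005,0,0],"yaw":0},{"slide":[0.0005,0,0],"yaw":0},{"slide":[0.0005,0,0],"yaw":0},{"slide":[0.0005,0,0],"yaw":0},{"slide":[0.0005,0,0],"yaw":0},{"slide":[0.0005,0,0],"yaw":0},{"slide":[0.0005,0,0],"yaw":0}]' 0
python3 -m inch '[{"slide":[0,0,0.005],"yaw":0},{"slide":[0,0,0.015],"yaw":0},{"slide":[0,0,0.03],"yaw":0},{"slide":[0,0,0.05],"yaw":0},{"slide":[0.01,0,0.08],"yaw":0},{"slide":[0.03,0,0.11],"yaw":0},{"slide":[0.06,0,0.14],"yaw":0},{"slide":[0.06,0,0.18],"yaw":0},{"slide":[0.06,0,0.22],"yaw":0},{"slide":[0.06,0,0.26],"yaw":0},{"slide":[0.06,0,0.3],"yaw":0},{"slide":[0.06,0,0.34],"yaw":0}]'
python3 - <<'E'
from workcell import *
from h import *
c=camera("scene");np.savez("s7.npz",**c);f=c["frame"].astype(int)
d=(f.max(2)<75);d[:235]=0;d[290:]=0;d[:,:215]=0;d[:,270:]=0
for st,ce,m in blobs(d): print(st,ce,plane(c,*ce,.058))
w=f[:,:,0]-f[:,:,2]
for v in range(270,284): print(v,[int(x) for x in f[v,226:258,2]])
for z in (.008,.039,.048,.058): print(z,proj(c,np.array([.6975,.0055,z])))
E
```

```text
clock: 11.45
position: [0.6966, 0.0059, 0.0218]
ee_rot: [1.0, -0.0, -0.0, 0.0]
ft_force: [0.5, 0.7, -0.2]
grip_width: 1.0
grasp_force: 0.0
clock: 12.45
position: [0.7557, 0.0059, 0.3663]
ee_rot: [1.0, -0.0, 0.001, -0.0]
ft_force: [2.1, 0.1, 0.4]
grip_width: 0.999
grasp_force: 0.0
[232 252  19  15 227] [240.94273128 259.12334802] [0.70539982 0.00652225 0.058     ]
270 [237, 249, 252, 250, 236, 204, 183, 189, 206, 218, 222, 223, 221, 224, 227, 227, 224, 220, 214, 208, 198, 187, 174, 164, 150, 147, 162, 180, 186, 189, 183, 166]
271 [240, 250, 251, 249, 234, 199, 177, 178, 189, 198, 207, 212, 217, 220, 223, 224, 222, 214, 206, 198, 188, 177, 165, 156, 149, 145, 161, 179, 185, 188, 182, 163]
272 [242, 251, 251, 246, 229, 195, 173, 172, 182, 186, 191, 196, 196, 200, 203, 204, 202, 192, 187, 182, 177, 169, 162, 154, 145, 140, 157, 177, 185, 187, 181, 163]
273 [245, 251, 251, 245, 228, 192, 171, 171, 178, 183, 187, 188, 189, 192, 191, 191, 186, 184, 182, 177, 169, 165, 158, 152, 143, 139, 157, 181, 192, 191, 180, 161]
274 [247, 252, 251, 246, 233, 201, 171, 170, 178, 181, 185, 187, 188, 188,
[... 1011 characters left out ...]
220, 231, 241, 247, 251, 252, 252, 252, 252, 252, 251, 245, 226, 209]
281 [252, 252, 252, 253, 253, 253, 253, 253, 252, 251, 250, 248, 246, 244, 243, 244, 244, 245, 247, 249, 251, 252, 252, 252, 252, 252, 252, 252, 250, 242, 222, 208]
282 [248, 248, 250, 252, 253, 253, 253, 253, 253, 253, 252, 253, 252, 252, 252, 252, 252, 252, 252, 252, 252, 252, 253, 252, 252, 252, 252, 252, 249, 238, 216, 208]
283 [243, 242, 244, 249, 252, 253, 253, 253, 253, 253, 253, 253, 253, 253, 253, 253, 253, 253, 253, 253, 253, 252, 252, 252, 252, 251, 251, 251, 249, 235, 210, 203]
0.008 [241.43800086 271.84115691]
0.039 [241.15985603 262.38932804]
0.048 [241.07706187 259.57584358]
0.058 [240.98395613 256.41195378]
```

The jar stands free with its bottom edge at row 280, which puts it at x ≈ 0.6975 at the pins. Next I'll locate the handle and the jaw from the first two images.

Run:
```python
from h import *
t,s=ld("top0.npz"),ld("scene0.npz")
def tri(a,b):
    P=[c["extrinsics"][:3] for c in (t,s)];n=lambda c,p:np.array([[(p[0]-c["cx"])/c["fx"]],[(p[1]-c["cy"])/c["fy"]]])
    X=cv2.triangulatePoints(P[0],P[1],n(t,a),n(s,b))[:3,0]/cv2.triangulatePoints(P[0],P[1],n(t,a),n(s,b))[3,0]
    return X.round(4),np.round(proj(t,X)-a,1),np.round(proj(s,X)-b,1)
T=lambda x,y:np.array([230+x/4,120+y/4]);S=lambda x,y:np.array([200+(x-400)/3.5,130+y/3.5])
print("sleeve ctr",tri(T(170,427),S(595,98)))
print("sleeve outer end",tri(T(172,440),S(597,54)))
print("pad",S(556,170), "jaw tip top", tri(T(168,125),S(567,100)))
# predicted sleeve centre/end vs handle angle
for d in (50,55,60,65,70,75,80,85):
    a=np.radians(d);q=lambda r:np.array([.5095-r*np.cos(a),.0055,.06+r*np.sin(a)])
    print(d,[(proj(t,q(r)).round(1)-[230,120])*4 for r in (.107,.14)],[(proj(s,q(r)).round(1)-[200,130])*3.5+[400,0] for r in (.075,.107,.14)])
```

```text
sleeve ctr (array([0.4477, 0.0067, 0.1455]), array([-0.8,  0.1]), array([-0.8, -0.1]))
sleeve outer end (array([0.4369, 0.0069, 0.1752]), array([-0.8,  0.1]), array([-0.8, -0.1]))
pad [244.57142857 178.57142857] jaw tip top (array([0.6086, 0.009 , 0.2545]), array([-0.8,  0.1]), array([-0.9, -0.1]))
50 [array([168.4, 439.2]), array([171.2, 470.4])] [array([588.3, 141.4]), array([591.45,  96.25]), array([594.95,  49.7 ])]
55 [array([168.8, 426.4]), array([171.2, 453.2])] [array([587.25, 141.05]), array([590.4 ,  95.55]), array([593.55,  48.3 ])]
60 [array([168.8, 412.8]), array([171.6, 434.8])] [array([586.55, 141.75]), array([589. ,  95.9]), array([591.8,  48.3])]
65 [array([168.8, 398.4]), array([171.6, 415.6])] [array([585.5, 142.8]), array([587.6 ,  97.65]), array([589.7 ,  50.05])]
70 [array([168.8, 384. ]), array([171.6, 396. ])] [array([584.45, 145.25]), array([586.2 , 100.45]), array([587.95,  53.2 ])]
75 [array([168.8, 368.8]), array([171.2, 375.6])] [array([583.4 , 148.05]), array([584.45, 104.3 ]), array([585.85,  58.1 ])]
80 [array([168.4, 353.6]), array([171.2, 354.8])] [array([582. , 151.9]), array([583.05, 109.55]), array([583.75,  64.4 ])]
85 [array([168. , 338.4]), array([170.8, 334.4])] [array([580.95, 156.8 ]), array([581.3 , 115.85]), array([581.3 ,  72.45])]
```

The handle stands at about 55° (sleeve centre at (0.448, 0.007, 0.146)), which fits the pivot geometry. The jaw leans clear to +x. Moving to a standoff on the upper side of the sleeve with the fingers shut.

```bash
python3 -m inch '[{"slide":[-0.04,0,0],"yaw":0},{"slide":[-0.08,0,0],"yaw":0},{"slide":[-0.12,0,0],"yaw":0},{"slide":[-0.16,0,0],"yaw":0},{"slide":[-0.2,0,0],"yaw":0},{"slide":[-0.24,0,0],"yaw":0},{"slide":[-0.269,0,0],"yaw":0},{"slide":[-0.269,0,0],"yaw":0},{"slide":[-0.269,0,-0.03],"yaw":0},{"slide":[-0.269,0,-0.06],"yaw":0},{"slide":[-0.269,0,-0.09],"yaw":0},{"slide":[-0.269,0,-0.12],"yaw":0},{"slide":[-0.269,0,-0.15],"yaw":0},{"slide":[-0.269,0,-0.17],"yaw":0},{"slide":[-0.269,0,-0.18],"yaw":0},{"slide":[-0.269,0,-0.18],"yaw":0},{"slide":[-0.269,0,-0.18],"yaw":0}]' 255
python3 - <<'E'
from workcell import *
from h import *
print(get_obs()["joint_pos"].round(2))
c=camera("top");d=camera("scene");np.savez("t8.npz",**c);np.savez("s8.npz",**d)
o=np.zeros((400,800,3),np.uint8);o[:,:400]=cv2.resize(c["frame"][110:260,200:350],(400,400),interpolation=cv2.INTER_CUBIC);o[:,400:]=cv2.resize(d["frame"][110:310,150:350],(400,400),interpolation=cv2.INTER_CUBIC)
cv2.imwrite("pics/p8.png",o[:,:,::-1])
E
```

```text
clock: 13.92
position: [0.4881, 0.0062, 0.1831]
ee_rot: [1.0, 0.0, 0.001, 0.0]
ft_force: [0.2, 0.7, 0.8]
grip_width: 0.001
grasp_force: 0.0
[ 0.6   0.14 -0.75  1.86  0.1   1.18 -1.75]
```

View pics/p8.png

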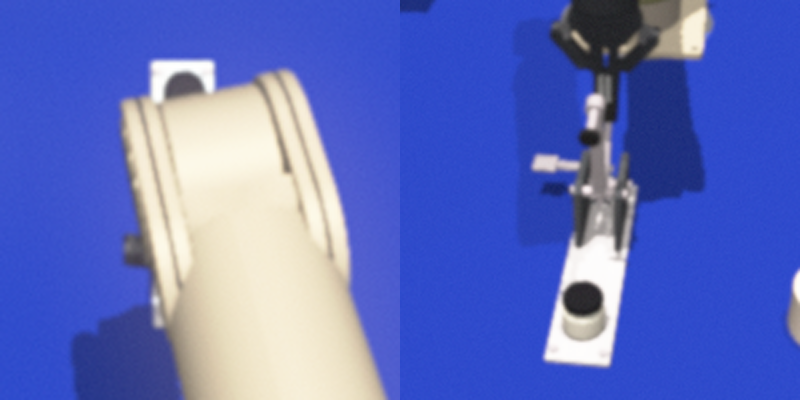

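The jar stands at the pins (583,310) with its lid proud, and the shut fingers are just above the handle. Starting to push along the arc.

```bash
python3 -m inch '[{"slide":[-0.01,0,-0.007],"yaw":0},{"slide":[-0.0205,0,-0.0142],"yaw":0},{"slide":[-0.026,0,-0.0178],"yaw":0},{"slide":[-0.031,0,-0.0212],"yaw":0},{"slide":[-0.0365,0,-0.0249],"yaw":0},{"slide":[-0.0365,0,-0.0249],"yaw":0}]'
python3 -m inch '[{"slide":[-0.0047,0,-0.0045],"yaw":0},{"slide":[-0.0093,0,-0.009],"yaw":0},{"slide":[-0.0138,0,-0.0135],"yaw":0},{"slide":[-0.0138,0,-0.0135],"yaw":0}]'
python3 -m inch '[{"slide":[-0.004,0,-0.005],"yaw":0},{"slide":[-0.0077,0,-0.0102],"yaw":0},{"slide":[-0.0113,0,-0.0156],"yaw":0},{"slide":[-0.0113,0,-0.0156],"yaw":0}]'
```

```text
clock: 14.52
position: [0.4505, 0.0058, 0.1569]
ee_rot: [1.0, -0.0, -0.0, 0.0]
ft_force: [0.1, -0.6, -0.2]
grip_width: 0.003
grasp_force: 0.3
clock: 14.85
position: [0.4359, 0.0058, 0.1423]
ee_rot: [1.0, -0.0, -0.001, 0.0]
ft_force: [-0.0, 0.9, -0.5]
grip_width: -0.001
grasp_force: 0.0
clock: 15.18
position: [0.4246, 0.0058, 0.1265]
ee_rot: [1.0, -0.0, -0.001, 0.0]
ft_force: [0.1, 0.6, -0.8]
grip_width: -0.003
grasp_force: 0.0
```

Run:
```python
from workcell import *
from h import *
a=ld("s8.npz")["frame"].astype(int)
c=camera("scene");np.savez("s9.npz",**c);f=c["frame"].astype(int)
for g in (a,f):
    d=g.max(2)<75;d[:150]=0;d[290:]=0;d[:,:215]=0;d[:,290:]=0
    print([(st.tolist(),ce.round(1).tolist()) for st,ce,m in blobs(d,15)])
print("diff rows/cols", [(st.tolist()) for st,ce,m in blobs(cv2.morphologyEx((abs(a-f).max(2)>60).astype(np.uint8),cv2.MORPH_OPEN,np.ones((3,3))),30)])
```

```text
[([252, 150, 7, 21, 75], [255.5, 161.6]), ([240, 176, 10, 7, 56], [244.7, 178.7]), ([238, 208, 7, 22, 87], [240.7, 216.8]), ([258, 210, 5, 22, 66], [259.8, 218.4]), ([232, 252, 19, 16, 225], [240.9, 259.2])]
[([250, 150, 13, 24, 98], [256.5, 160.7]), ([238, 208, 5, 9, 22], [239.7, 211.3]), ([259, 210, 4, 19, 51], [260.0, 217.1]), ([232, 250, 19, 18, 243], [241.1, 258.8])]
diff rows/cols [[241, 0, 28, 3, 82], [226, 8, 54, 29, 1164], [232, 53, 5, 10, 44], [225, 82, 17, 51, 336], [252, 89, 9, 4, 35], [258, 92, 12, 8, 57], [296, 98, 10, 10, 70], [244, 101, 24, 8, 130], [291, 119, 5, 17, 56], [259, 128, 10, 10, 53], [259, 140, 17, 21, 115], [240, 144, 7, 7, 38], [240, 152, 21, 35, 363], [237, 188, 16, 45, 251], [265, 194, 37, 17, 377], [249, 229, 8, 26, 108], [236, 244, 9, 7, 42]]
```

The pad has left its upright spot, so the jaw is following the handle. Continuing in small steps.

```bash
python3 -m inch '[{"slide":[-0.0015,0,-0.0028],"yaw":0},{"slide":[-0.003,0,-0.0056],"yaw":0},{"slide":[-0.003,0,-0.0056],"yaw":0}]' | grep -E "pos|ft"
python3 -m inch '[{"slide":[-0.0008,0,-0.0015],"yaw":0},{"slide":[-0.0015,0,-0.003],"yaw":0},{"slide":[-0.0015,0,-0.003],"yaw":0}]' | grep -E "pos|ft"
python3 -m inch '[{"slide":[-0.0007,0,-0.0015],"yaw":0},{"slide":[-0.0013,0,-0.003],"yaw":0},{"slide":[-0.0013,0,-0.003],"yaw":0}]' | grep -E "pos|ft"
```

```text
position: [0.4226, 0.0059, 0.1218]
ft_force: [-0.4, 0.7, 0.3]
position: [0.4214, 0.0059, 0.119]
ft_force: [0.5, 0.1, 0.1]
position: [0.42, 0.0059, 0.116]
ft_force: [0.3, 0.3, 0.9]
```

```bash
for i in 1 2 3; do python3 -m inch '[{"slide":[-0.0005,0,-0.001],"yaw":0},{"slide":[-0.0008,0,-0.002],"yaw":0},{"slide":[-0.0008,0,-0.002],"yaw":0}]' | grep -E "pos|ft"; done
```

```text
position: [0.4194, 0.0059, 0.1142]
ft_force: [-0.7, -0.7, 2.8]
position: [0.4188, 0.0059, 0.1124]
ft_force: [-1.1, 1.5, 6.1]
position: [0.4182, 0.0059, 0.1106]
ft_force: [-1.7, -0.8, 9.4]
```

```bash
for i in 1 2 3; do python3 -m inch '[{"slide":[-0.0003,0,-0.0007],"yaw":0},{"slide":[-0.0004,0,-0.0013],"yaw":0},{"slide":[-0.0004,0,-0.0013],"yaw":0}]' | grep -E "pos|ft"; done
```

```text
position: [0.4179, 0.0059, 0.1095]
ft_force: [-2.3, 1.0, 11.5]
position: [0.4175, 0.0059, 0.1083]
ft_force: [-2.8, 0.5, 12.8]
position: [0.4171, 0.006, 0.1071]
ft_force: [-3.4, 0.6, 14.2]
```

```bash
for i in 1 2 3; do python3 -m inch '[{"slide":[-0.0002,0,-0.0007],"yaw":0},{"slide":[-0.0003,0,-0.0013],"yaw":0},{"slide":[-0.0003,0,-0.0013],"yaw":0}]' | grep -E "pos|ft"; done
```

```text
position: [0.4166, 0.0059, 0.1057]
ft_force: [-3.7, 1.2, 14.0]
position: [0.4161, 0.0059, 0.1043]
ft_force: [-4.1, -0.1, 13.6]
position: [0.4157, 0.0059, 0.1029]
ft_force: [-4.8, 0.9, 14.1]
```

```bash
for i in 1 2; do python3 -m inch '[{"slide":[-0.0001,0,-0.0007],"yaw":0},{"slide":[-0.0002,0,-0.0013],"yaw":0},{"slide":[-0.0002,0,-0.0013],"yaw":0}]' | grep -E "pos|ft"; done
```

```text
position: [0.4154, 0.0059, 0.1016]
ft_force: [-5.5, 1.1, 14.3]
position: [0.415, 0.006, 0.1003]
ft_force: [-6.7, 0.8, 15.2]
```

```bash
for i in 1 2; do python3 -m inch '[{"slide":[-0.0001,0,-0.0007],"yaw":0},{"slide":[-0.0002,0,-0.0013],"yaw":0},{"slide":[-0.0002,0,-0.0013],"yaw":0}]' | grep -E "pos|ft"; done
```

```text
position: [0.4147, 0.0059, 0.0989]
ft_force: [-6.9, -0.4, 15.7]
position: [0.4149, 0.006, 0.0978]
ft_force: [-5.1, 0.9, 15.7]
```

```bash
for i in 1 2; do python3 -m inch '[{"slide":[0,0,-0.0007],"yaw":0},{"slide":[0,0,-0.0013],"yaw":0},{"slide":[0,0,-0.0013],"yaw":0}]' | grep -E "pos|ft"; done
python3 - <<'E'
from workcell import *
from h import *
d=camera("scene");np.savez("s10.npz",**d)
cv2.imwrite("pics/p10.png",cv2.resize(d["frame"][100:300,150:350],(600,600),interpolation=cv2.INTER_CUBIC)[:,:,::-1])
f=d["frame"].astype(int);print(f[240:270,241].max(1))
E
```

```text
position: [0.4145, 0.0059, 0.0963]
ft_force: [-5.9, -0.3, 15.9]
position: [0.4148, 0.0059, 0.0951]
ft_force: [-5.3, 0.0, 15.6]
[239 239 240 233 210 179 167 164 164 160 150 141 134 134 136 144 149 149
 138 103  69  49  35  40  42  43  36  37  77 157]
```

```bash
for i in 1 2; do python3 -m inch '[{"slide":[0,0,-0.0007],"yaw":0},{"slide":[0,0,-0.0013],"yaw":0},{"slide":[0,0,-0.0013],"yaw":0}]' | grep -E "pos|ft"; done
```

```text
position: [0.4144, 0.0059, 0.0937]
ft_force: [-7.0, -0.0, 14.9]
position: [0.4141, 0.0059, 0.0922]
ft_force: [-7.5, 0.4, 14.2]
```

```bash
for i in 1 2; do python3 -m inch '[{"slide":[0,0,-0.0007],"yaw":0},{"slide":[0,0,-0.0013],"yaw":0},{"slide":[0,0,-0.0013],"yaw":0}]' | grep -E "pos|ft"; done
```

```text
position: [0.4142, 0.0059, 0.0908]
ft_force: [-6.6, 0.4, 12.7]
position: [0.4143, 0.0059, 0.0895]
ft_force: [-5.3, 0.4, 11.4]
```

Past the peak, and the force is now falling. Carrying on.

```bash
for i in 1 2; do python3 -m inch '[{"slide":[0,0,-0.0007],"yaw":0},{"slide":[0,0,-0.0013],"yaw":0},{"slide":[0,0,-0.0013],"yaw":0}]' | grep -E "pos|ft"; done
```

```text
position: [0.4142, 0.0059, 0.0881]
ft_force: [-5.2, -0.7, 9.7]
position: [0.4141, 0.0059, 0.0866]
ft_force: [-5.0, 0.6, 7.5]
```

```bash
for i in 1 2; do python3 -m inch '[{"slide":[0,0,-0.0007],"yaw":0},{"slide":[0,0,-0.0013],"yaw":0},{"slide":[0,0,-0.0013],"yaw":0}]' | grep -E "pos|ft"; done
```

```text
position: [0.4142, 0.0059, 0.0853]
ft_force: [-3.4, -0.3, 5.1]
position: [0.4143, 0.0058, 0.0839]
ft_force: [-2.1, 0.1, 3.9]
```

```bash
for i in 1 2 3; do python3 -m inch '[{"slide":[0,0,-0.0007],"yaw":0},{"slide":[0,0,-0.0013],"yaw":0},{"slide":[0,0,-0.0013],"yaw":0}]' | grep -E "pos|ft"; done
```

```text
position: [0.4148, 0.0059, 0.0827]
ft_force: [-0.8, 0.1, 2.2]
position: [0.415, 0.0059, 0.0815]
ft_force: [0.3, -0.4, 0.2]
position: [0.415, 0.0059, 0.0802]
ft_force: [-0.1, -0.2, 0.2]
```

The force dropped away, so the handle has snapped over. Retreating upward to check that it stays down.

```bash
python3 -m inch '[{"slide":[0,0,0.003],"yaw":0},{"slide":[0,0,0.01],"yaw":0},{"slide":[0,0,0.03],"yaw":0},{"slide":[0,0,0.06],"yaw":0},{"slide":[0,0,0.1],"yaw":0},{"slide":[0,0,0.1],"yaw":0},{"slide":[0,0,0.1],"yaw":0},{"slide":[0,0,0.1],"yaw":0}]'
python3 - <<'E'
from workcell import *
from h import *
d=camera("scene");np.savez("s11.npz",**d)
cv2.imwrite("pics/p11.png",cv2.resize(d["frame"][120:300,170:330],(640,720),interpolation=cv2.INTER_CUBIC)[:600,:,::-1])
E
```

```text
clock: 23.2
position: [0.4149, 0.0058, 0.1806]
ee_rot: [1.0, -0.0, 0.0, 0.0]
ft_force: [-0.1, -0.1, -0.7]
grip_width: -0.001
grasp_force: 0.0
```

View pics/p11.png

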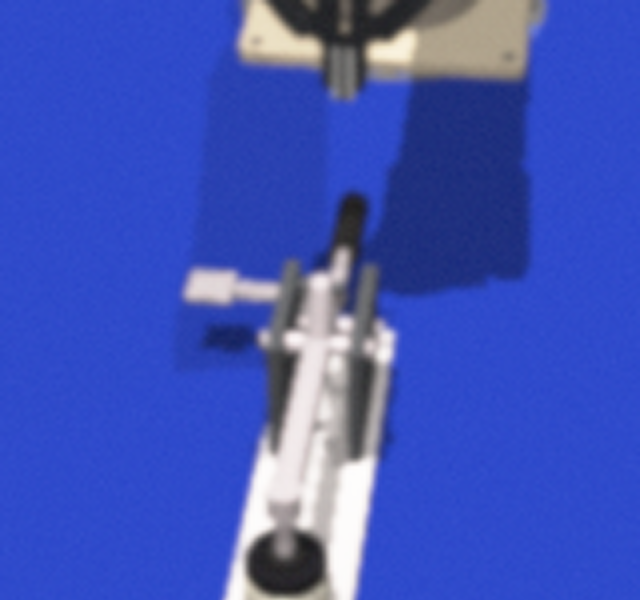

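The jaw is down with its pad on the lid and the handle stays level with nothing touching it: the clamp is locked. The paddle at crop (210,286) is unmoved. Moving over the paddle's outer half, beside the handle.

```bash
python3 -m inch '[{"slide":[0.017,-0.03,0],"yaw":0},{"slide":[0.034,-0.06,0],"yaw":0},{"slide":[0.0515,-0.09,0],"yaw":0},{"slide":[0.0515,-0.09,0],"yaw":0},{"slide":[0.0515,-0.09,-0.03],"yaw":0},{"slide":[0.0515,-0.09,-0.06],"yaw":0},{"slide":[0.0515,-0.09,-0.085],"yaw":0},{"slide":[0.0515,-0.09,-0.1],"yaw":0},{"slide":[0.0515,-0.09,-0.108],"yaw":0},{"slide":[0.0515,-0.09,-0.108],"yaw":0}]'
python3 -m inch '[{"slide":[0,0,-0.0015],"yaw":0},{"slide":[0,0,-0.003],"yaw":0},{"slide":[0,0,-0.0045],"yaw":0},{"slide":[0,0,-0.006],"yaw":0},{"slide":[0,0,-0.0075],"yaw":0},{"slide":[0,0,-0.0085],"yaw":0},{"slide":[0,0,-0.0085],"yaw":0}]'
```

```text
clock: 24.08
position: [0.4648, -0.0836, 0.0701]
ee_rot: [1.0, 0.0, -0.002, -0.001]
ft_force: [-0.2, -0.2, 0.5]
grip_width: 0.002
grasp_force: 0.0
clock: 24.67
position: [0.4664, -0.0841, 0.0638]
ee_rot: [1.0, -0.0, -0.0, 0.0]
ft_force: [0.4, 0.3, 0.4]
grip_width: -0.001
grasp_force: 0.0
```

```bash
for i in 1 2 3; do python3 -m inch '[{"slide":[0,0,-0.0007],"yaw":0},{"slide":[0,0,-0.0014],"yaw":0},{"slide":[0,0,-0.002],"yaw":0},{"slide":[0,0,-0.002],"yaw":0}]' | grep -E "pos|ft"; done
```

```text
position: [0.4665, -0.0842, 0.0618]
ft_force: [-0.4, 0.2, 1.7]
position: [0.4664, -0.0842, 0.0597]
ft_force: [0.1, -0.8, 1.0]
position: [0.4665, -0.0841, 0.0578]
ft_force: [-0.2, -0.4, 2.5]
```

```bash
for i in 1 2 3; do python3 -m inch '[{"slide":[0,0,-0.0007],"yaw":0},{"slide":[0,0,-0.0014],"yaw":0},{"slide":[0,0,-0.002],"yaw":0},{"slide":[0,0,-0.002],"yaw":0}]' | grep -E "pos|ft"; done
python3 - <<'E'
from workcell import *
from h import *
a=ld("s11.npz")["frame"].astype(int);d=camera("scene")["frame"].astype(int)
print([st.tolist() for st,ce,m in blobs(cv2.morphologyEx((abs(a-d).max(2)>60).astype(np.uint8),cv2.MORPH_OPEN,np.ones((3,3))),30)])
print(d[240:275,241].max(1))
E
```

```text
position: [0.4665, -0.0841, 0.0558]
ft_force: [0.2, -0.4, 3.3]
position: [0.4664, -0.084, 0.0536]
ft_force: [0.4, -0.3, 1.2]
position: [0.4663, -0.084, 0.0516]
ft_force: [0.0, 0.7, 1.4]
[[283, 0, 10, 13, 78], [203, 7, 16, 11, 139], [235, 20, 6, 15, 57], [266, 21, 25, 34, 240], [246, 26, 8, 5, 36], [195, 39, 29, 8, 199], [232, 39, 4, 24, 85], [184, 61, 49, 13, 509], [186, 74, 58, 121, 4290], [232, 76, 48, 58, 1503], [292, 94, 23, 15, 288], [274, 116, 29, 21, 379], [263, 131, 8, 4, 30], [250, 140, 19, 48, 545], [265, 140, 36, 53, 1576], [206, 196, 15, 8, 98], [237, 205, 8, 23, 103], [240, 205, 12, 28, 126], [238, 246, 7, 5, 31]]
[246 245 245 244 244 243 243 243 243 242 233 194 125  68  42  41  42  41
  43  40  42  43  47  40  42  44  40  32  49 108 171 205 211 203 199]
```

The force dropped and the jaw has left the lid, so the lever has tripped. Rising clear and checking.

```bash
python3 -m inch '[{"slide":[0,0,0.01],"yaw":0},{"slide":[0,0,0.03],"yaw":0},{"slide":[0,-0.01,0.06],"yaw":0},{"slide":[0,-0.03,0.1],"yaw":0},{"slide":[0,-0.06,0.13],"yaw":0},{"slide":[0,-0.1,0.15],"yaw":0},{"slide":[0,-0.14,0.16],"yaw":0},{"slide":[0,-0.18,0.17],"yaw":0},{"slide":[0,-0.18,0.17],"yaw":0},{"slide":[0,-0.18,0.17],"yaw":0},{"slide":[0,-0.18,0.17],"yaw":0},{"slide":[0,-0.18,0.17],"yaw":0}]'
python3 - <<'E'
from workcell import *
from h import *
c=camera("scene");a=ld("s8.npz")["frame"].astype(int)
for f in (a,c["frame"].astype(int)):
    d=f.max(2)<75;d[:140]=0;d[290:]=0;d[:,:215]=0;d[:,290:]=0
    print([(st.tolist(),ce.round(1).tolist()) for st,ce,m in blobs(d,15)])
    print(f[250:285,241].max(1))
for n,r in (("tin",(108,185)),("bottle",(88,197)),):pass
b=ld("scene0.npz")["frame"].astype(int);f=c["frame"].astype(int)
for n,(y0,y1,x0,x1) in dict(bottle=(195,250,85,120),tin=(183,213,106,142),roll=(240,290,340,392)).items(): print(n,abs(f-b)[y0:y1,x0:x1].mean())
E
```

```text
clock: 27.72
position: [0.4665, -0.2626, 0.2218]
ee_rot: [1.0, 0.001, -0.0, -0.0]
ft_force: [0.0, -0.6, -0.2]
grip_width: 0.001
grasp_force: 0.0
[([237, 140, 33, 31, 249], [254.1, 148.6]), ([240, 176, 10, 7, 56], [244.7, 178.7]), ([238, 208, 7, 22, 87], [240.7, 216.8]), ([258, 210, 5, 22, 66], [259.8, 218.4]), ([232, 252, 19, 16, 225], [240.9, 259.2])]
[186 104  54  47  42  48  46  46  45  47  46  46  44  44  41  35  40  72
 134 205 239 237 222 210 205 205 202 198 194 185 206 245 253 254 254]
[([253, 150, 7, 22, 121], [256.1, 160.3]), ([259, 210, 4, 20, 53], [260.0, 217.5]), ([237, 224, 8, 6, 17], [239.7, 226.2]), ([232, 253, 19, 16, 235], [241.1, 260.8])]
[237 199 127  69  48  45  44  42  43  42  42  45  45  42  47  47  45  34
  49 108 174 209 214 209 205 203 201 198 195 182 204 244 252 253 253]
bottle 3.90008658008658
tin 7.44537037037037
roll 5.321666666666666
```

Run:
```python
from workcell import *
from h import *
c=camera("scene");f=c["frame"].astype(int);b=ld("scene0.npz")["frame"].astype(int);print(get_obs()["clock"])
for g in (b,f):
    print("--")
    for v in range(150,252,3): print(v,''.join(' .:-=+*#%@'[::-1][min(9,int(x)//26)] if not blue else 'b' for x,blue in zip(g[v,218:272].max(1),(g[v,218:272,2]>g[v,218:272,0]+60))))
```

```text
27.8167
--
150 bbbbbbbbbbbbbbbbbbbbbbbbbbbbbbbbbb#%%%%%#bbbbbbbbbbbbb
153 bbbbbbbbbbbbbbbbbbbbbbbbbbbbbbbbbb#%%%%%#bbbbbbbbbbbbb
156 bbbbbbbbbbbbbbbbbbbbbbbbbbbbbbbbb*#%%%%%*bbbbbbbbbbbbb
159 bbbbbbbbbbbbbbbbbbbbbbbbb::.   ..-+##%%%*bbbbbbbbbbbbb
162 bbbbbbbbbbbbbbbbbbbbbbbbb:::....:-+##%%#*bbbbbbbbbbbbb
165 bbbbbbbbbbbbbbbbbbbbbbbbb--:..:-=+*##%%#bbbbbbbbbbbbbb
168 bbbbbbbbbbbbbbbbbbbbbbbbbb:. .:=+*##%%%#bbbbbbbbbbbbbb
171 bbbbbbbbbbbbbbbbbbbbbbbbb:....-=++++++=bbbbbbbbbbbbbbb
174 bbbbbbbbbbbbbbbbbbbbbbbb++====+++=-..:bbbbbbbbbbbbbbbb
177 bbbbbbbbbbbbbbbbbbbbbb*%%%%%%%##*=:.::bbbbbbbbbbbbbbbb
180 bbbbbbbbbbbbbbbbbbbbbb*%%%%%%%%#*=::::bbbbbbbbbbbbbbbb
183 bbbbbbbbbbbbbbbbbbbbbbbbbb****+++=:.:-bbbbbbbbbbbbbbbb
186 bbbbbbbbbbbbbbbbbbbbbbb=+++++++++=:.:-bbbbbbbbbbbbbbbb
189 ... .......:bbbbbbbbbbb++***+++++=-::bbbbbb+++bbbbbbbb
192          ............:=+**#*+++++=-:::bbbb=++*bbbbbbbb
195 ------::::bbbbbbbb---=++*##*+++++==----bb=++***bbbbbbb
198 bbbbbbbbbbbbbbbbbbbbb++*##*+++++++=----b==++*#*bbbbbbb
201 bbbbbbbbbbbbbbbbbbbb++****+==+++++=-...:=****+---bbbbb
204 bbbbbbbbbbbbbbbb=::=++=
[... 2225 characters left out ...]
bbbbbbbbbbbbbbbb++:...-==---:.::---=*####*+--=bbbbb
219 bbbbbbbbbbbbbbbbbbb+=:...----:.  .::--=*####*=--=bbbbb
222 bbbbbbbbbbbbbbbbbbb+=:..:-==-:..:-:::-=**##*+--=bbbbbb
225 bbbbbbbbbbbbbbbbbb*########*+=-:::::--=**##*=--=bbbbbb
228 bbbbbbbbbbbbbbbbbb-=*##*=---:.. ..::--=**#*=---=bbbbbb
231 bbbbbbbbbbbbbbbbb::-*#*+-:.      .:--==**#*=--=bbbbbbb
234 bbbbbbbbbbbbbbbb..  ...           :--==+*+-..:-bbbbbbb
237 bbbbbbbbbbbbbbbb                  .::::.     .bbbbbbbb
240 bbbbbbbbbbbbbbb                   .::::.     bbbbbbbbb
243 bbbbbbbbbbbbbb.                   .::::..   .bbbbbbbbb
246 bbbbbbbbbbbbb.                    .::::.   .bbbbbbbbbb
249 bbbbbbbbbbbbb                     .:::::....bbbbbbbbbb
```

```bash
python3 - <<'E'
from h import *
s=ld("scene0.npz")
for d in range(0,100,10):
    a=np.radians(d);R=np.array([[np.cos(a),-np.sin(a)],[np.sin(a),np.cos(a)]]);q=R@[.14,-.033];p=np.array([.5575+q[0],.0055,.085+q[1]])
    print(d,proj(s,p).round(1),"dist to lid",np.linalg.norm(p-[.6975,.0055,.052]).round(3))
for d in (20,30,40,45,50,55):
    a=np.radians(d);print(d,[proj(s,np.array([.5095-r*np.cos(a),.0055,.06+r*np.sin(a)])).round(1) for r in (.075,.14)])
E
python3 -m inch '[{"slide":[0,0,0],"yaw":0},{"slide":[0,0,0],"yaw":0},{"slide":[0,0,0],"yaw":0},{"slide":[0,0,0],"yaw":0},{"slide":[0,0,0],"yaw":0},{"slide":[0,0,0],"yaw":0},{"slide":[0,0,0],"yaw":0},{"slide":[0,0,0],"yaw":0}]' | head -1
python3 - <<'E'
from workcell import *
from h import *
g=camera("scene")["frame"].astype(int)
for v in list(range(144,176,3))+list(range(195,231,3)): print(v,''.join(' .:-=+*#%@'[::-1][::-1][9-min(9,int(x)//26)] if not blue else 'b' for x,blue in zip(g[v,218:272].max(1),(g[v,218:272,2]>g[v,218:272,0]+60))))
E
```

```text
0 [241.  258.3] dist to lid 0.0
10 [240.6 251.6] dist to lid 0.025
20 [240.4 243. ] dist to lid 0.05
30 [240.5 232.9] dist to lid 0.074
40 [240.9 221.6] dist to lid 0.098
50 [241.5 209.6] dist to lid 0.122
60 [242.5 197.5] dist to lid 0.144
70 [243.7 185.7] dist to lid 0.165
80 [245.  174.7] dist to lid 0.185
90 [246.4 165. ] dist to lid 0.203
20 [array([254.8, 175.3]), array([257.5, 154.7])]
30 [array([254.6, 172.9]), array([257.1, 149.9])]
40 [array([254.2, 171.2]), array([256.5, 146.3])]
45 [array([254. , 170.7]), array([256.1, 145.1])]
50 [array([253.8, 170.4]), array([255.7, 144.2])]
55 [array([253.5, 170.3]), array([255.3, 143.8])]
clock: 28.48
144 bbbbbbbbbbbbbbbbbbbbbbbbbbbbbbbbbbbbbbbbbbbbbbbbbbbbbb
147 bbbbbbbbbbbbbbbbbbbbbbbbbbbbbbbbbbbbbbbbbbbbbbbbbbbbbb
150 bbbbbbbbbbbbbbbbbbbbbbbbbbbbbbbbbbbb######*bbbbbbbbbbb
153 bbbbbbbbbbbbbbbbbbbbbbbbbbbbbbbbbbb*####%#*bbbbbbbbbbb
156 bbbbbbbbbbbbbbbbbbbbbbbbbbbbbbbbbbb*######bbbbbbbbbbbb
159 bbbbbbbbbbbbbbbbbbbbbbbbbbbbbbbbbbb#####%*bbbbbbbbbbbb
162 bbbbbbbbbbbbbbbbbbbbbbbbbbbbbbbbbb+######*bbbbbbbbbbbb
165 bbbbbbbbbbbbbbbbbbbbbbbb
[... 215 characters left out ...]
--:::::bbbbbbbb---==-:::-===:   ..::bb=++***bbbbbbb
198 bbbbbbbbbbbbbbbbbbbbb=-.  .-+++=-....::b=+++**+bbbbbbb
201 bbbbbbbbbbbbbbbbbbbb==:. .:=+*+++=:....:-++**+-:bbbbbb
204 bbbbbbbbbbbbbbbb-::-=-.  .:=+*+*++-.  .-=++===:. ..bbb
207 bbbbbbbbbbbbbbbbbb+++-.  .-=++++++-:..:=+++-::.  .bbbb
210 bbbbbbbbbbbbbbbbbbb*+-...-==----.    .-+*###*+-.::bbbb
213 bbbbbbbbbbbbbbbbbbb#########+==-::..::-+*####*=--=bbbb
216 bbbbbbbbbbbbbbbbbbb+##%%%##+==-:.:----=+*###*+--=bbbbb
219 bbbbbbbbbbbbbbbbbbb+*####*=--:. ..::--=*####*=--=bbbbb
222 bbbbbbbbbbbbbbbbbbb+*####+==--::---::-=*###*+--=bbbbbb
225 bbbbbbbbbbbbbbbbbbb+*###*===-------:--=*###*=--=bbbbbb
228 bbbbbbbbbbbbbbbbbb-=*##*=---:.....:--=+*##*+---=bbbbbb
```

The jaw is open and still rising slowly, with its pad already about 110 mm from the lid. The lid sits ~1.6 px (about 5 mm) lower, the jar has not moved, and the arm is clear. Handing in.

```bash
python3 -m inch '[{"slide":[0,0,0],"yaw":0},{"slide":[0,0,0],"yaw":0},{"slide":[0,0,0],"yaw":0},{"slide":[0,0,0],"yaw":0},{"slide":[0,0,0],"yaw":0},{"slide":[0,0,0],"yaw":0},{"slide":[0,0,0],"yaw":0},{"slide":[0,0,0],"yaw":0},{"slide":[0,0,0],"yaw":0},{"slide":[0,0,0],"yaw":0},{"slide":[0,0,0],"yaw":0},{"slide":[0,0,0],"yaw":0}]' | head -1; python3 -c "
from workcell import *
print(hand_in())"
```

```text
clock: 29.53
the job is handed in; nothing more can be done
None
```

The job is handed in at 29.5 s, with no verdict returned: the last images show the jar standing at the pins with its lid pressed home by the clamp, the jaw released and sprung open, and the bystanders untouched.

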